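# Free the seized labelling clamp and set the jar on the order pad

### The job

The honey jar has its label and must come out of the labelling clamp, but the clamp's black knob has seized: break it loose with a short firm twist anticlockwise, then turn it on until you feel the jaw press lightly (about 12 N, never over 25 N) on the rubber buffer of the red stop. Only then lift the jar out and stand it upright in the middle of the order pad, and leave the other goods where they are.

Things in the scene. Friction and masses are not known exactly. Their poses are not given: they have to be found in the camera images.
- knob_grip (a point): Centre of the clamp's black knurled round knob, 48 mm in diameter, 30 mm tall, white mark on top, axis vertical. This point is on the axis, 14 mm below its top, 59 mm above the counter; below it the turret (68 mm across) ends 21 mm lower. The point turns with the knob (y along the white mark, z up). Anticlockwise from above opens the clamp; seized at first.
- knob: The same knob, origin on the axis at its underside. It takes 0.35 to 0.7 N m to break loose within the first 0.1 rad, then only about 0.05 N m (grip it with 30 to 45 N or the fingers slip round). It draws the jaw back 10 mm per radian; 1.0 to 1.4 rad in all brings the jaw to the stop, where the torque rises by 0.01 N m per newton on it (0.25 N m per 0.1 rad).
- jaw: The sliding jaw itself, origin under its middle, 10 mm in front of jaw_back.
- stop: The red stop block with its rubber buffer (50 x 12 mm), origin 13 mm below stop_face.
- jaw_back (a point): Middle of the back face of the sliding aluminium jaw, 25 mm above the counter. The jaw (86 mm wide, top 48 mm above the counter) is driven by the knob alone along the clamp's long axis, away from the jar, towards the knob; y points from the knob towards the jar.
- stop_face (a point): Middle of the face of the red stop's rubber buffer (not pressed in), opposite jaw_back, same axes. The stop stays put, but is set 10 to 14 mm behind the jaw, differently each time. The y of jaw_back in this frame is the gap, 0 when they touch. The buffer yields about 1 mm per 25 N, and 25 N is the most it may take; under 5 N the jaw is not seated.
- jar_center (a point): Centre (half-way up) of the honey jar: glass, 54 mm in diameter, 75 mm tall, gold lid 48 mm in diameter over its top 13 mm, about 0.2 kg, standing on the clamp's base plate (12 mm thick). The jaws reach 36 mm up the jar; above that it is free all round.
- clamp_seat (a point): Point on the clamp where the jar's centre is while it stands there (49.5 mm above the counter). The clamp is fixed to the counter, its base plate 92 by 250 mm. y points along its long axis from the knob towards the jar, z up; the knob's axis is 145 mm from here along -y.
- order_pad: Order pad lying flat, 151 mm (its x) by 107 mm (its y), 11 mm thick, fixed; origin at the centre of its underside.
- red_tin: Bystander: round red pastille tin, 69 mm across, 42 mm tall, origin under its centre.
- purple_jar: Bystander: jam jar with purple lid, 62 mm across, 82 mm tall, origin under its centre.
- cone: Bystander: striped sweet cone lying down, 217 mm long, 52 mm thick, origin under its middle.
- bell: Bystander: counter bell, 80 mm across, 58 mm tall, origin under its centre.
Things that resemble listed ones, but are neither listed nor needed, are in the scene too. Of the things that look like the part that bears jar_center, the middle-sized one is meant.

How it is judged (in metres and radians):
On the way, in this order (a step that is already met when the one before it is completed fails the run):
1. the knob has broken loose: the jaw has moved back 4 mm, with the jar still standing in the clamp (distance of jaw_back from where it was at the start of the episode above 0.004 m and horizontal distance between jar_center and clamp_seat below 0.025 m and height (world z) of jar_center below 0.062 m).
2. the jaw presses on the stop's buffer with more than 5 N, with the jar still standing in the clamp (contact force between jaw and stop above 5 N and horizontal distance between jar_center and clamp_seat below 0.025 m and height (world z) of jar_center below 0.062 m), for 0.1 s.
At the end, for the whole second after the job is handed in: The jaw is back at its stop (gap under 1.5 mm) and the jar stands upright (within 0.1 rad) and at rest on the order pad, its centre within 55 mm of the pad's centre along the pad's length and 40 mm across it (y of jaw_back in the frame of stop_face below 0.0015 m and x of jar_center in the frame of order_pad between -0.055 and 0.055 m and y of jar_center in the frame of order_pad between -0.04 and 0.04 m and height (world z) of jar_center between 0.043 and 0.055 m and angle between jar_center's own z axis and vertical below 0.1 rad and linear speed of honey_jar below 0.02 m/s); the robot touches nothing.
It fails at once if the jaw is forced against the stop with more than 25 N (contact force between jaw and stop above 25 N).
It fails at once if the jar is tipped by more than 0.6 rad (angle between jar_center's own z axis and vertical above 0.6 rad).
It fails at once if a bystander (tin, purple jar, cone or bell) is shifted by more than 20 mm (distance of any of red_tin, purple_jar, cone, bell from where it was at the start of the episode above 0.02 m).
It also fails if it takes over 72 s, if anything falls off the work surface, if the arm or the gripper's body presses on something with over 40 N, if the wrist force passes 120 N, or if a joint passes its speed limit or range.

### The arm

A 7-joint arm with a two-finger parallel gripper is mounted at the origin on a cart in front of the work surface, level with it; the furniture and walls round the work are solid. World frame = base frame: x ahead of the robot, y to its left, z up, the work surface at z = 0. Lengths are in m, angles in degrees, forces in N, time in s.
With the tool pointing down it reaches from about 0.425 to 0.875 m from the base axis. Payload 4.7 kg.
Tool frame: the origin (TCP) lies at the centre of the arm's flange, where the gripper is bolted on; the fingertips stand 182 mm ahead of it and the grasp point (between the pads) lies 164 mm ahead of it; z points along the fingers, x is the direction in which the jaws open and shut, and the axes are right-handed (so a half turn about z gives the same grasp; the last joint's range is limited). The gripper opens to 87 mm and grips with 3 to 60 N. Pads are 19 mm wide; open, the fingers measure 117 mm over their backs; the gripper's body (75 mm by 190 mm) begins 51 mm behind the grasp point.
Start: joints at [-75.109, 18.392, -4.016, 83.108, 1.295, 78.541, -3.26], TCP at [0.158, 0.63, 0.405] pointing down, gripper open.
Joint ranges: [-163.93, 163.93], [-17.29, 119.83], [-79.2, 71.16], [3.27, 140.29], [-89.18, 269.18], [5.43, 117.66], [-154.24, 154.24]. Speed limits (degrees/s): [147.25, 147.25, 180, 180, 180, 180, 180].

### API

Orientations are given as [roll, pitch, yaw] about the fixed x, y, z axes, in that order (R = Rz(yaw) Ry(pitch) Rx(roll)).
In Python, from cell import env gives the robot as it stands. The module is installed in compiled form; this text tells all that it offers.
- The arm moves only by the tool carry_out, never from a script. Its argument "increments" is a list of rows, each a list of 5 numbers: the shift along the world's x, y, z in m, then the turn about the world's z in degrees, then the gripper's target within -1 to 1 (shut at 1, half-way at 0, fully open at -1). In form: [[dx, dy, dz, spin, jaw], ...]. A call has 1 to 20 rows; each row is the pose to reach, as a shift and turn from the pose commanded when the call began; what a row does not reach only later rows make up. A row lasts 1/10 s, in which the tool goes at most 50 mm and 8.59 degrees, less where a joint would pass 70% of its speed; a pose out of reach is approached as far as the arm can. A call with a gripper value outside its range is refused whole. The fingers move at their own pace and stop on an object; "grip_force" is the grip in N (left out, the last holds). Time passes only in rows, so rows that repeat a pose let the fingers close. It gives the time, the measured TCP pose, the force and the opening at its end, in the units of the state.
- env.get_obs(): the state, without advancing time (a new reading comes with each control period).
- env.read_camera(name): name is "scene" or "top" or "wrist"; returns (picture, depth): 480x640x3 uint8, red, green, blue; 480x640 float32, m along the optical axis (not along the pixel's ray), 0 where there is no reading.
- env.get_calibration(name): a dict with "K" (3x3 intrinsics, pixels), "camera_from_world" (4x4, takes a point from world to camera coordinates); the wrist camera has in their place "T_tool_cam" (4x4, takes a point from camera to tool coordinates, whose origin is the TCP and whose axes are the tool frame's). Camera axes: x right, y down, z forward; pixel columns grow to the right and rows downward; lengths in m; the calibration is good to about 2 mm. A picture is of the moment at which its call begins: read the wrist's pose just before it. get_calibration takes no time and is no camera call.
- env.sign_off(): hands the job in, once; it reports no verdict.
The state is a dict: "time_s": time; "qpos": joint angles; "joint_velocities": joint speeds; "effort": joint torques, N m; "tool_pos": TCP position; "tool_rot": TCP orientation; "force": force on the tool from outside, world axes, zero at the start; "wrist_torque": the same for the moment, N m; "grip_width": finger opening in m.
Only numpy, scipy, OpenCV 4.12 (cv2) and the standard library are available. Lean on these libraries where they do the work, as an engineer would, in place of code of your own. Each camera call takes 0.05 s, during which the arm holds its last target.

## Working session

There is one attempt and no reset: what is moved stays moved. The work goes in short steps, Python scripts to look and compute and a tool call to move; the robot and the scene stay as the last step left them, time stands still between calls to the robot, and variables do not carry over. Pictures are saved under pics/ and viewed, and the job is handed in when it is done.

Besides the shell and the picture viewer there is one more tool, called after "Request:" by a JSON object that holds its "method" and its "body". carry_out: Moves the arm, as the interface text tells. Its arguments: {"type":"object","properties":{"increments":{"type":"array"},"grip_force":{"type":"number"}},"required":["increments"]}

```bash
mkdir -p pics
cat > h.py <<'E'
import numpy as np, cv2
from cell import env
def save(n,im): cv2.imwrite('pics/'+n, cv2.cvtColor(im,cv2.COLOR_RGB2BGR))
def world(name,depth,obs=None):
    c=env.get_calibration(name);K=np.array(c['K'])
    v,u=np.mgrid[0:480,0:640]
    P=np.stack([(u-K[0,2])/K[0,0]*depth,(v-K[1,2])/K[1,1]*depth,depth],-1)
    if name=='wrist':
        from scipy.spatial.transform import Rotation as R
        T=np.eye(4);T[:3,:3]=R.from_euler('xyz',obs['tool_rot'],degrees=True).as_matrix();T[:3,3]=obs['tool_pos']
        M=T@np.array(c['T_tool_cam'])
    else: M=np.linalg.inv(np.array(c['camera_from_world']))
    return P@M[:3,:3].T+M[:3,3]
E
python3 - <<'E'
from h import *
print(env.get_obs())
for n in ['top','scene']:
    p,d=env.read_camera(n); save(n+'0.png',p); np.savez(n+'0.npz',p=p,d=d,w=world(n,d))
    print(n,env.get_calibration(n))
E
```

```text
{'time_s': 0.0, 'qpos': array([-75.10882231,  18.43984198,  -4.01715036,  83.17394646,
         1.29732285,  78.54092927,  -3.25868714]), 'joint_velocities': array([ 0.04237863, -0.04016644,  0.00401004, -0.00014032, -0.02577649,
       -0.03918638, -0.08689257]), 'effort': array([ 3.17886761e-04, -4.91275370e+01, -4.03599562e-01, -3.12531137e+01,
       -6.39740028e-02,  4.36791277e-02,  1.74904685e-04]), 'tool_pos': array([0.15814087, 0.63026313, 0.40366092]), 'tool_rot': array([1.79992532e+02, 1.09338893e-01, 7.59218565e+01]), 'force': array([-0.70622257,  0.48370017,  0.02823229]), 'wrist_torque': array([ 0.01847494,  0.00592976, -0.02780337]), 'grip_width': 0.08711335853765888}
top {'K': array([[549.11242087,   0.        , 318.27133709],
       [  0.        , 549.11242087, 246.98880302],
       [  0.        ,   0.        ,   1.        ]]), 'camera_from_world': array([[ 0.260128  , -0.96557213, -0.00197056, -0.10294458],
       [-0.90674019, -0.243576  , -0.34422806,  0.43858651],
       [ 0.33189704,  0.09133014, -0.938884  ,  1.39500074],
       [ 0.        ,  0.        ,  0.        ,  1.        ]])}
scene {'K': array([[535.70454582,   0.        , 322.16586777],
       [  0.        , 535.70454582, 240.47594219],
       [  0.        ,   0.        ,   1.        ]]), 'camera_from_world': array([[ 0.45780386, -0.88904374, -0.00410597, -0.21414279],
       [-0.3519605 , -0.17699349, -0.91912845,  0.22906739],
       [ 0.81641866,  0.42222569, -0.39393658,  1.01189293],
       [ 0.        ,  0.        ,  0.        ,  1.        ]])}
```

View pics/top0.png

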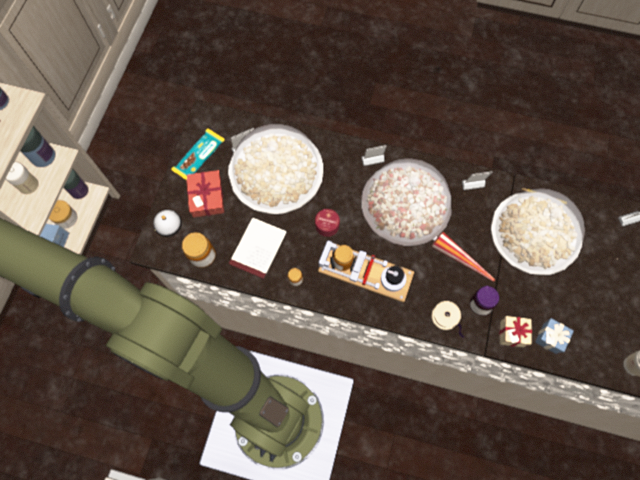

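View pics/scene0.png

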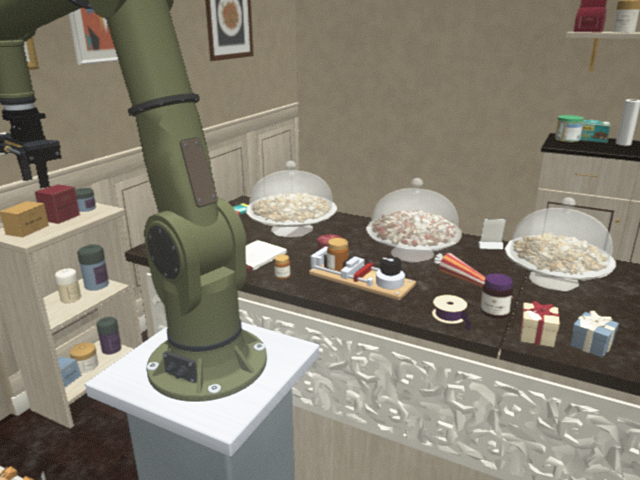

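The amber-lidded jars in the top view are a large one at (198,247), a small one at (295,276) and a middle-sized one standing in the clamp at (343,257). The middle-sized one is the target. The black knob is at (394,275), the red stop at about (370,268), and the order pad is the white-topped block at (260,246). Next I'll check a close crop.

Run:
```python
from h import *
p=np.load('top0.npz')['p']; w=np.load('top0.npz')['w']
c=cv2.resize(p[200:320,220:430],None,fx=3.8,fy=3.8,interpolation=cv2.INTER_CUBIC); save('crop0.png',c)
for n,(u,v) in dict(jar=(343,254),knob=(394,270),pad=(260,244),small=(295,274),big=(197,243),stop=(370,268),purple=(487,296),tin=(327,220),bell=(447,315)).items(): print(n,w[v,u].round(3))
```

```text
jar [ 0.444 -0.055  0.088]
knob [ 0.441 -0.196  0.073]
pad [0.44  0.182 0.011]
small [0.369 0.058 0.049]
big [0.371 0.326 0.096]
stop [ 0.445 -0.133  0.03 ]
purple [ 0.429 -0.441  0.089]
tin [0.548 0.016 0.04 ]
bell [ 0.379 -0.366 -0.001]
```

View pics/crop0.png

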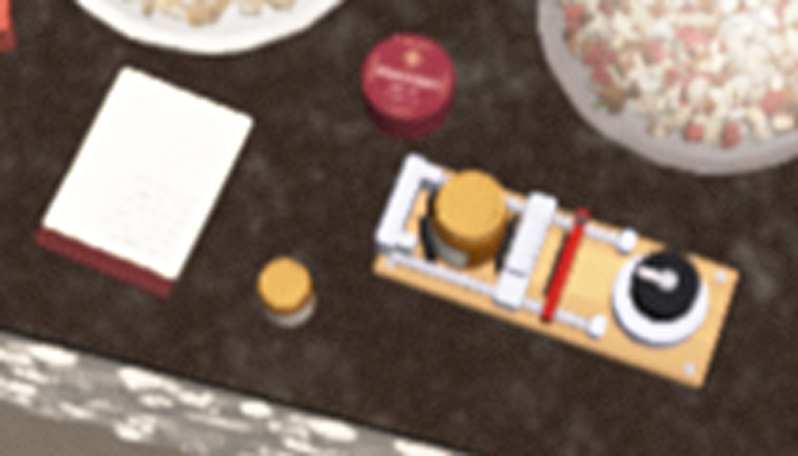

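Run:
```python
from h import *
for n in ['top','scene']:
    f=np.load(n+'0.npz');p=f['p'];w=f['w'];hsv=cv2.cvtColor(p,cv2.COLOR_RGB2HSV)
    X,Y,Z=w[...,0],w[...,1],w[...,2]
    def circ(name,m):
        pts=w[m][:,:2]
        if len(pts)<5: print(n,name,'few',len(pts));return
        (c,r)=cv2.minEnclosingCircle(pts.astype(np.float32)); print(n,name,len(pts),'mec',np.round(c,4),round(r,4),'mean',w[m].mean(0).round(4))
    near=lambda x,y,r:(np.hypot(X-x,Y-y)<r)
    circ('lid',near(.444,-.055,.045)&(Z>.082)&(Z<.1))
    circ('knobtop',near(.44,-.196,.04)&(Z>.067)&(Z<.085))
    circ('turret',near(.44,-.196,.06)&(Z>.03)&(Z<.045))
    circ('tin',near(.548,.016,.06)&(Z>.036)&(Z<.05))
    circ('small',near(.369,.058,.03)&(Z>.03))
    m=near(.44,.182,.13)&(Z>.007)&(Z<.016)&(hsv[...,1]<60)&(hsv[...,2]>150)
    print('pad',m.sum(),cv2.minAreaRect(w[m][:,:2].astype(np.float32)))
    m=near(.44,-.12,.16)&(Z>.008)&(Z<.018)
    print('base',cv2.minAreaRect(w[m][:,:2].astype(np.float32)))
    # domes/obstacles: tall points
    m=(Z>.1)&(X>.3)&(X<1)&(np.abs(Y)<.7)
    H,_,_=np.histogram2d(X[m],Y[m],bins=[np.arange(.3,1.0,.05),np.arange(-.7,.71,.1)]);print(H.astype(int))
```

```text
top lid 218 mec [ 0.4478 -0.0565] 0.0249 mean [ 0.4469 -0.0561  0.0864]
top knobtop 252 mec [ 0.4337 -0.2007] 0.0252 mean [ 0.4334 -0.2006  0.0728]
top turret 195 mec [ 0.4369 -0.1887] 0.046 mean [ 0.4233 -0.1962  0.0368]
top tin 423 mec [0.5491 0.0144] 0.0359 mean [0.5482 0.0153 0.0416]
top small 168 mec [0.3675 0.0578] 0.0197 mean [0.3666 0.0573 0.0486]
pad 1397 ((0.436626672744751, 0.18551966547966003), (0.10795409232378006, 0.13937975466251373), 81.43479919433594)
base ((0.4259127974510193, -0.10774941742420197), (0.2955215275287628, 0.17538097500801086), 72.88755798339844)
[[   0    0    0    0    0    0    0    0    0    0   50    0    0    0]
 [   0    0    0    0    0    0    0    0    0    5  221    0    0    0]
 [   0    0    0    0    0    0    0    0    0    0    0    0    0    0]
 [   0    0    0    0    0    0    0    0    0    0    0    0    0    0]
 [   0  174    0    0  143  278    0    0  301  194    0    0    0    0]
 [ 187 1023  428    0  671  869   57   72  870  636    2    0    0    0]
 [ 263  844  596    0  659  777  176  223  753  602   26    0    0    0]
 [ 1
[... 1279 characters left out ...]
0    0    0    0    0    0    0    0    0]
 [   0  430    0    0  263  434    0    0  392  228    0    0    0    0]
 [ 429 1370  525    0  826  657   45   91  724  320    0    0    0    0]
 [ 365  642  333    0  521  370   20  221  415  124    1    0    0    0]
 [  56  172   55    0  160   57    0  106  173   26    0    0    0    0]
 [   0    1    0    0    1    0    0    2   20    2    0    0    0    0]
 [   0    0    0    0    0    0    0    0    0    0    0    0    0    0]
 [   0    0    0    0    0    0    0    0    0    0    0    0    0    0]
 [   0    0    0    0    0    0    0    0    0    0    0    0    0    0]
 [   0    0    0    0    0    0    0    0    0    0    0    0    0    0]]
```

Run:
```python
from h import *
for n in ['top','scene']:
    f=np.load(n+'0.npz');w=f['w'];X,Y,Z=w[...,0],w[...,1],w[...,2]
    for y0,y1 in [(-.35,0.03),(.03,.33)]:
        for z0 in [.06,.09,.12,.15,.18,.21]:
            m=(Y>y0)&(Y<y1)&(X>.47)&(X<.9)&(Z>z0)&(Z<z0+.03)
            if m.sum()>3: print(n,y0,z0,m.sum(),np.percentile(X[m],[1,99]).round(3),np.percentile(Y[m],[1,99]).round(3))
    print('zmax',Z[(X>.47)&(X<.9)&(abs(Y)<.5)].max())
    # shelf
    m=(X>0)&(X<.45)&(Y>.4)&(Y<1.2)&(Z>.05)
    print('left',m.sum(), np.percentile(w[m],[1,50,99],axis=0).round(2).tolist() if m.sum() else '')
```

```text
top -0.35 0.06 935 [0.521 0.795] [-0.313 -0.049]
top -0.35 0.09 568 [0.531 0.667] [-0.296 -0.074]
top -0.35 0.12 1439 [0.537 0.739] [-0.292 -0.081]
top -0.35 0.15 3100 [0.56  0.726] [-0.27  -0.103]
top -0.35 0.18 94 [0.601 0.665] [-0.213 -0.157]
top -0.35 0.21 36 [0.631 0.656] [-0.198 -0.18 ]
top 0.03 0.06 951 [0.518 0.743] [0.062 0.326]
top 0.03 0.09 668 [0.528 0.739] [0.073 0.319]
top 0.03 0.12 1528 [0.535 0.751] [0.08  0.303]
top 0.03 0.15 3314 [0.558 0.735] [0.102 0.282]
top 0.03 0.18 92 [0.625 0.665] [0.168 0.227]
top 0.03 0.21 33 [0.638 0.658] [0.182 0.202]
zmax 0.21834973785166434
left 1013 [[0.08, 0.4, 0.06], [0.13, 0.42, 0.67], [0.43, 0.57, 0.68]]
scene -0.35 0.06 1119 [0.519 0.772] [-0.346 -0.066]
scene -0.35 0.09 1053 [0.528 0.654] [-0.297 -0.088]
scene -0.35 0.12 1219 [0.536 0.671] [-0.291 -0.092]
scene -0.35 0.15 1302 [0.558 0.685] [-0.269 -0.108]
scene -0.35 0.18 103 [0.627 0.65 ] [-0.2   -0.172]
scene -0.35 0.21 12 [0.629 0.648] [-0.19  -0.179]
scene 0.03 0.06 936 [0.516 0.727] [0.065 0.306]
scene 0.03 0.09 905 [0.525 0.686] [0.074 0.287]
scene 0.03 0.12 1035 [0.532 0.695] [0.08  0.283]
scene 0.03 0.15 1099 [0.555 0.704] [0.103 0.268]
scene 0.03 0.18 83 [0.629 0.652] [0.179 0.206]
scene 0.03 0.21 11 [0.637 0.653] [0.186 0.204]
zmax 0.21358899457242614
left 6463 [[0.08, 0.41, 0.23], [0.13, 0.59, 0.43], [0.18, 0.7, 0.63]]
```

Run:
```python
from h import *
f=np.load('scene0.npz');p=f['p'];w=f['w']
save('crop1.png',cv2.resize(p[60:220,0:160],None,fx=3.5,fy=3.5,interpolation=cv2.INTER_CUBIC))
X,Y,Z=[w[...,i] for i in range(3)]
for z0 in np.arange(.2,.44,.03):
    m=(Z>z0)&(Z<z0+.03)&(np.hypot(X-.158,Y-.63)<.16)
    if m.sum()>5: print(round(z0,2),m.sum(),np.percentile(X[m],[1,99]).round(3),np.percentile(Y[m],[1,99]).round(3))
c=env.get_calibration('wrist');print(c['T_tool_cam'])
```

```text
0.2 65 [0.132 0.177] [0.574 0.681]
0.23 251 [0.132 0.177] [0.573 0.687]
0.26 189 [0.13  0.172] [0.566 0.69 ]
0.29 684 [0.099 0.171] [0.532 0.714]
0.32 733 [0.098 0.169] [0.53  0.716]
0.35 403 [0.123 0.166] [0.574 0.652]
0.38 559 [0.11  0.184] [0.573 0.648]
0.41 458 [0.117 0.182] [0.59 0.64]
[[ 9.99998324e-01 -7.17906219e-05 -1.82957237e-03  1.61281239e-04]
 [ 5.14324565e-04  9.70012483e-01  2.43054557e-01 -6.56734010e-02]
 [ 1.75725900e-03 -2.43055091e-01  9.70010894e-01  2.07673847e-02]
 [ 0.00000000e+00  0.00000000e+00  0.00000000e+00  1.00000000e+00]]
```

View pics/crop1.png

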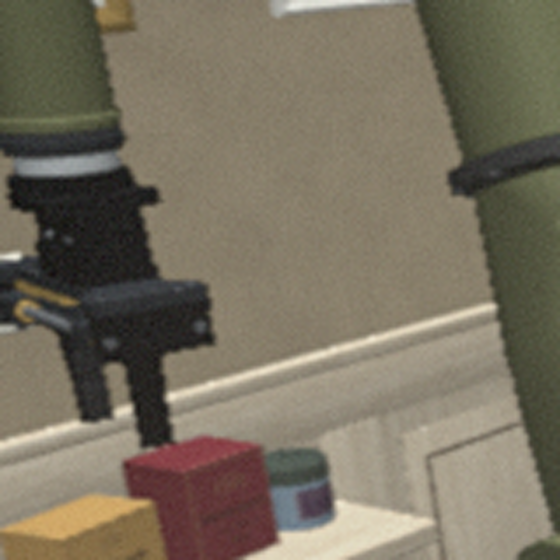

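Request:
{"method": "carry_out", "body": {"increments": [[0.05,-0.03,0.01,-8,-1],[0.09,-0.06,0.02,-16,-1],[0.13,-0.09,0.02,-24,-1],[0.17,-0.12,0.02,-32,-1],[0.21,-0.15,0.02,-40,-1],[0.24,-0.18,0.02,-48,-1],[0.27,-0.22,0.02,-56,-1],[0.28,-0.26,0.02,-64,-1],[0.29,-0.3,0.02,-72,-1],[0.3,-0.34,0.02,-80,-1],[0.31,-0.38,0.02,-88,-1],[0.32,-0.42,0.02,-96,-1],[0.32,-0.46,0.02,-104,-1],[0.32,-0.5,0.02,-112,-1]]}}

```text
time_s: 1.5
tool_pos: [0.478, 0.1286, 0.4244]
tool_rot: [180.0, 0.0, -36.4]
force: [-0.5, -0.2, 0.0]
grip_width: 0.0874
```

Request:
{"method": "carry_out", "body": {"increments": [[0,-0.04,0,-8,-1],[0,-0.08,0,-16,-1],[-0.01,-0.12,0,-24,-1],[-0.02,-0.16,0,-32,-1],[-0.02,-0.2,0,-40,-1],[-0.03,-0.24,0,-48,-1],[-0.04,-0.28,0,-56,-1],[-0.045,-0.31,0,-64,-1],[-0.045,-0.329,-0.01,-72,-1],[-0.045,-0.329,-0.02,-80,-1],[-0.045,-0.329,-0.03,-88,-1],[-0.045,-0.329,-0.03,-92,-1],[-0.045,-0.329,-0.03,-92,-1],[-0.045,-0.329,-0.03,-92,-1]]}}

```text
time_s: 2.9
tool_pos: [0.4331, -0.1986, 0.3948]
tool_rot: [180.0, -0.0, -128.0]
force: [-0.0, -0.1, 0.3]
grip_width: 0.0871
```

Run:
```python
from h import *
o=env.get_obs();print(o['tool_pos'],o['tool_rot'],o['qpos'].round(1),o['time_s'])
p,d=env.read_camera('wrist');save('w1.png',p);w=world('wrist',d,o);np.savez('w1.npz',p=p,d=d,w=w)
```

```text
[ 0.43311205 -0.1985529   0.3947514 ] [ 1.79990213e+02 -7.17529875e-03 -1.27981186e+02] [ -23.4   -5.3   42.9  109.     3.7   74.9 -109.5] 2.9
```

View pics/w1.png

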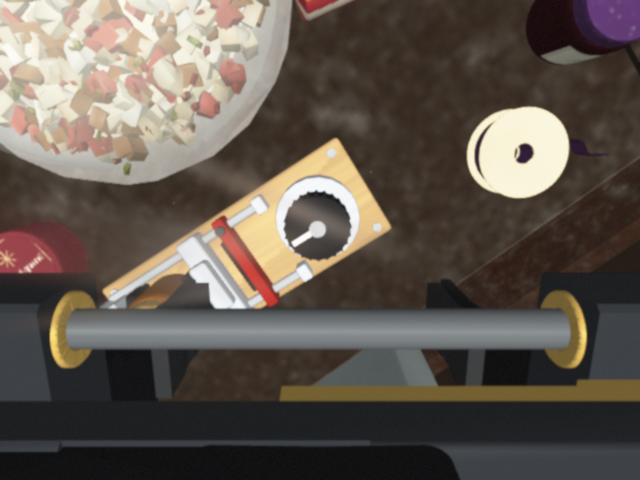

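The wrist picture shows the knob at (318,226), with its white mark towards (295,245). The red stop runs along (220,222) to (270,303), and the jaw runs from about (190,240) to (230,300), partly hidden. I'll measure the knob's axis here.

Run:
```python
from h import *
f=np.load('w1.npz');w=f['w'];p=f['p'];X,Y,Z=[w[...,i] for i in range(3)]
def circ(name,m):
    pts=w[m][:,:2].astype(np.float32);(c,r)=cv2.minEnclosingCircle(pts)
    e=cv2.fitEllipse(cv2.convexHull(pts));print(name,m.sum(),np.round(c,4),round(r,4),np.round(e[0],4),np.round(e[1],4),'z',np.median(Z[m]).round(4))
n=np.hypot(X-.4325,Y+.2)
circ('knob',(n<.035)&(Z>.066)&(Z<.08))
circ('turret',(n<.045)&(Z>.03)&(Z<.043))
hsv=cv2.cvtColor(p,cv2.COLOR_RGB2HSV)
red=((hsv[...,0]<8)|(hsv[...,0]>172))&(hsv[...,1]>150)&(n<.12)&(Z>.015)
print('red',red.sum(),np.median(Z[red]),cv2.minAreaRect(w[red][:,:2].astype(np.float32)))
m=(n<.17)&(Z>.044)&(Z<.052)&(hsv[...,1]<60)
print('jaw',m.sum(),cv2.minAreaRect(w[m][:,:2].astype(np.float32)))
m=(n<.3)&(Z>.009)&(Z<.016)&(hsv[...,1]>60)
print('base',cv2.minAreaRect(w[m][:,:2].astype(np.float32)))
mk=(n<.024)&(Z>.066)&(hsv[...,2]>150)
print('mark',w[mk].mean(0))
```

```text
knob 3452 [ 0.4352 -0.1993] 0.0251 [ 0.4351 -0.1994] [0.0496 0.0497] z 0.0722
turret 1820 [ 0.4308 -0.1953] 0.0399 [ 0.4324 -0.1964] [0.0661 0.0779] z 0.037
red 860 0.03269470944677405 ((0.4662318825721741, -0.16143055260181427), (0.06557255983352661, 0.14531180262565613), 37.950950622558594)
jaw 948 ((0.44424059987068176, -0.1288134753704071), (0.19208432734012604, 0.05074251815676689), 82.16027069091797)
base ((0.48065468668937683, -0.21210043132305145), (0.4595875144004822, 0.20592990517616272), 77.66897583007812)
mark [ 0.43339513 -0.19421493  0.07274204]
```

Request:
{"method": "carry_out", "body": {"increments": [[0.0015,-0.001,-0.03,2,-1],[0.0015,-0.001,-0.06,2,-1],[0.0015,-0.001,-0.09,2,-1],[0.0015,-0.001,-0.115,2,-1],[0.0015,-0.001,-0.14,2,-1],[0.0015,-0.001,-0.155,2,-1],[0.0015,-0.001,-0.163,2,-1],[0.0015,-0.001,-0.17,2,-1],[0.0015,-0.001,-0.17,2,-1]]}}

```text
time_s: 3.85
tool_pos: [0.4347, -0.1994, 0.2246]
tool_rot: [180.0, -0.0, -126.1]
force: [0.3, -0.4, -0.1]
grip_width: 0.087
```

Run:
```python
from h import *
o=env.get_obs();print(o['tool_pos'],o['tool_rot'],o['qpos'].round(1),o['time_s'],o['force'],o['wrist_torque'])
p,d=env.read_camera('scene');save('s1.png',cv2.resize(p[200:360,280:520],None,fx=3.2,fy=3.2,interpolation=cv2.INTER_CUBIC))
```

```text
[ 0.43469671 -0.19943269  0.22455881] [ 1.79971960e+02 -2.63891248e-02 -1.26051147e+02] [-20.6   9.3  45.2 119.7  -8.1  54.1 -97. ] 3.85 [ 0.33290182 -0.40467428 -0.14592267] [-0.00051408  0.14229734  0.02507015]
```

View pics/s1.png

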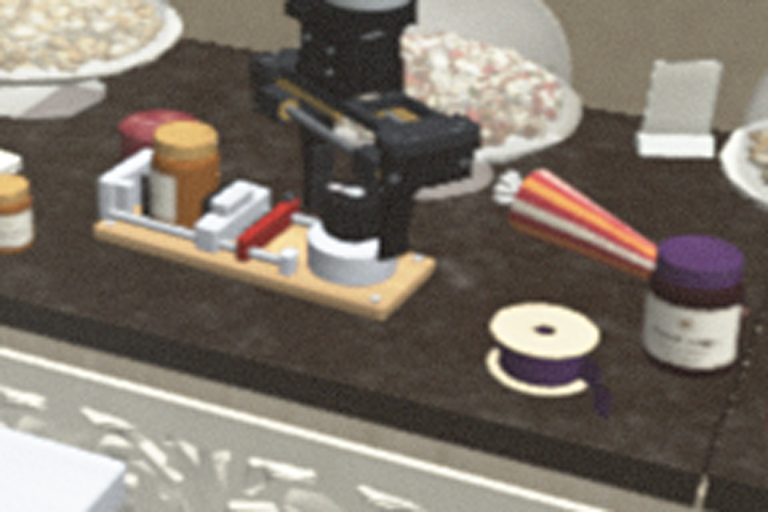

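The crop shows the open fingers straddling the knob, with clear space all round. I'll close at 40 N.

Request:
{"method": "carry_out", "body": {"grip_force": 42, "increments": [[0,0,0,0,1],[0,0,0,0,1],[0,0,0,0,1],[0,0,0,0,1],[0,0,0,0,1],[0,0,0,0,1],[0,0,0,0,1],[0,0,0,0,1]]}}

```text
time_s: 4.7
tool_pos: [0.4348, -0.1993, 0.2249]
tool_rot: [-180.0, 0.0, -126.1]
force: [0.1, 0.8, 1.9]
grip_width: 0.0471
```

```bash
cat > st.py <<'E'
from cell import env
o=env.get_obs();print(o['tool_pos'].round(4),o['tool_rot'].round(2),'t',o['time_s'],'F',o['force'].round(2),'M',o['wrist_torque'].round(3),'w',round(o['grip_width'],4),'q7',o['qpos'][6].round(1))
E
python3 st.py
```

```text
[ 0.4348 -0.1993  0.2249] [-1.8000e+02  2.0000e-02 -1.2607e+02] t 4.7 F [0.07 0.8  1.86] M [0.196 0.103 0.006] w 0.0471 q7 -97.1
```

Request:
{"method": "carry_out", "body": {"increments": [[0,0,0,3,1],[0,0,0,6,1],[0,0,0,9,1],[0,0,0,12,1],[0,0,0,12,1],[0,0,0,12,1]]}}

```text
time_s: 5.3
tool_pos: [0.4348, -0.1994, 0.2249]
tool_rot: [-180.0, 0.0, -114.1]
force: [1.8, 1.7, 0.2]
grip_width: 0.0467
```

```bash
python3 st.py
```

```text
[ 0.4348 -0.1994  0.2249] [-1.7999e+02  1.0000e-02 -1.1414e+02] t 5.3 F [1.81 1.69 0.21] M [0.274 0.027 0.022] w 0.0467 q7 -85.5
```

Request:
{"method": "carry_out", "body": {"increments": [[0,0,0,4,1],[0,0,0,8,1],[0,0,0,12,1],[0,0,0,16,1],[0,0,0,20,1],[0,0,0,20,1]]}}

```text
time_s: 5.9
tool_pos: [0.4348, -0.1994, 0.2248]
tool_rot: [-180.0, 0.0, -94.1]
force: [0.4, 1.7, 0.9]
grip_width: 0.047
```

```bash
python3 st.py
python3 - <<'E'
from h import *
a=np.load('scene0.npz')['p'];p,d=env.read_camera('scene')
C=lambda q:cv2.resize(q[240:300,310:420],None,fx=6,fy=5,interpolation=cv2.INTER_CUBIC)
save('s2.png',np.vstack([C(a),C(p)]))
E
python3 st.py
```

```text
[ 0.4348 -0.1994  0.2248] [-1.7999e+02  1.0000e-02 -9.4110e+01] t 5.9 F [0.42 1.69 0.9 ] M [0.237 0.043 0.004] w 0.047 q7 -66.0
[ 0.4348 -0.1994  0.2249] [-1.7998e+02  1.0000e-02 -9.4190e+01] t 5.95 F [1.65 1.88 1.3 ] M [0.292 0.055 0.034] w 0.0474 q7 -66.0
```

View pics/s2.png

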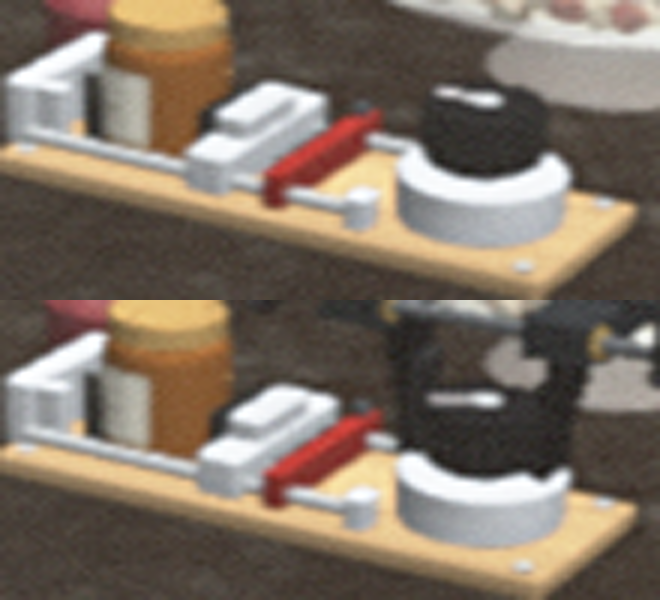

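Request:
{"method": "carry_out", "body": {"increments": [[0,0,0,4,1],[0,0,0,8,1],[0,0,0,12,1],[0,0,0,16,1],[0,0,0,18,1],[0,0,0,18,1]]}}

```text
time_s: 6.55
tool_pos: [0.4348, -0.1994, 0.2249]
tool_rot: [-180.0, 0.0, -76.2]
force: [1.1, 1.8, 0.4]
grip_width: 0.0472
```

```bash
python3 st.py
python3 - <<'E'
from h import *
a=np.load('scene0.npz')['p'];M=[]
for i in range(6):
    p,d=env.read_camera('scene');o=env.get_obs();M.append(o['wrist_torque'])
print(np.mean(M,0),np.std(M,0))
C=lambda q:cv2.resize(q[240:300,310:420],None,fx=6,fy=5,interpolation=cv2.INTER_CUBIC)
save('s3.png',np.vstack([C(a),C(p)]))
E
```

```text
[ 0.4348 -0.1994  0.2249] [-179.98    0.    -76.18] t 6.55 F [1.06 1.81 0.42] M [ 0.308 -0.021  0.002] w 0.0472 q7 -48.4
[ 0.33307223 -0.07191992 -0.01747743] [0.05024521 0.04807204 0.05837123]
```

View pics/s3.png

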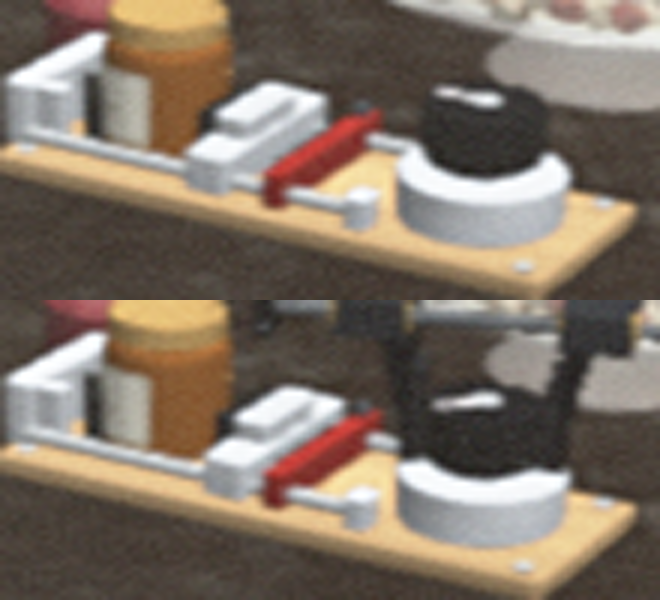

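```bash
cat > sense.py <<'E'
from h import *
import sys
n=int(sys.argv[1]) if len(sys.argv)>1 else 8
M=[];E=[];F=[];Y=[]
for i in range(n):
    o=env.get_obs();M.append(o['wrist_torque'][2]);E.append(o['effort']);F.append(o['force']);Y.append(o['tool_rot'][2]);env.read_camera('scene')
print('t',o['time_s'],'yaw',np.mean(Y).round(2),'Mz',np.mean(M).round(4),'+-',(np.std(M)/n**.5).round(4),'e7',np.mean(E,0)[6].round(4),np.std(E,0)[6].round(4),'F',np.mean(F,0).round(2))
E
python3 sense.py
```

```text
t 7.2 yaw -76.1 Mz -0.0467 +- 0.007 e7 0.035 0.0027 F [1.13 2.3  1.34]
```

Request:
{"method": "carry_out", "body": {"increments": [[0,0,0,2,1],[0,0,0,4,1],[0,0,0,4,1]]}}

```text
time_s: 7.55
tool_pos: [0.4348, -0.1994, 0.2248]
tool_rot: [-180.0, -0.0, -72.1]
force: [2.4, 2.5, 0.9]
grip_width: 0.0472
```

```bash
python3 sense.py
```

```text
t 7.9 yaw -72.1 Mz -0.0087 +- 0.0139 e7 0.0311 0.0668 F [1.6  3.15 1.78]
```

```bash
sed -i "s/np.mean(E,0)\[6\].round(4),np.std(E,0)\[6\].round(4)/[round(float(e[6]),3) for e in E]/" sense.py
```

Request:
{"method": "carry_out", "body": {"increments": [[0,0,0,1,1],[0,0,0,2,1],[0,0,0,2,1]]}}

```text
time_s: 8.25
tool_pos: [0.4348, -0.1994, 0.2248]
tool_rot: [-180.0, -0.0, -70.0]
force: [1.8, 4.4, 1.4]
grip_width: 0.047
```

```bash
python3 sense.py 6
```

```text
t 8.5 yaw -70.06 Mz 0.0394 +- 0.0175 e7 [0.077, 0.004, -0.026, -0.036, -0.039, -0.04] F [2.3  4.08 1.65]
```

Request:
{"method": "carry_out", "body": {"increments": [[0,0,0,1,1],[0,0,0,2,1],[0,0,0,2,1]]}}

```text
time_s: 8.85
tool_pos: [0.4348, -0.1994, 0.2248]
tool_rot: [-180.0, -0.0, -68.0]
force: [2.9, 3.9, 2.2]
grip_width: 0.0471
```

```bash
python3 sense.py 6
```

```text
t 9.1 yaw -68.02 Mz 0.0517 +- 0.0134 e7 [0.058, -0.015, -0.036, -0.039, -0.039, -0.039] F [2.82 4.18 2.29]
```

Request:
{"method": "carry_out", "body": {"increments": [[0,0,0,1,1],[0,0,0,2,1]]}}

```text
time_s: 9.35
tool_pos: [0.4348, -0.1994, 0.2248]
tool_rot: [-180.0, -0.0, -66.0]
force: [2.2, 5.5, 1.9]
grip_width: 0.0473
```

```bash
python3 sense.py 5
```

```text
t 9.55 yaw -66.0 Mz 0.0297 +- 0.0163 e7 [-0.14, -0.007, 0.059, -0.015, -0.036] F [2.85 4.78 1.95]
```

Request:
{"method": "carry_out", "body": {"increments": [[0,0,0,1,1],[0,0,0,2,1]]}}

```text
time_s: 9.8
tool_pos: [0.4348, -0.1994, 0.2248]
tool_rot: [-180.0, -0.0, -64.0]
force: [2.4, 4.5, 1.9]
grip_width: 0.047
```

```bash
python3 sense.py 5
python3 - <<'E'
from h import *
a=np.load('scene0.npz')['p']
p,d=env.read_camera('scene')
C=lambda q:cv2.resize(q[240:300,310:420],None,fx=6,fy=5,interpolation=cv2.INTER_CUBIC)
save('s4.png',np.vstack([C(a),C(p)]))
E
```

```text
t 10.0 yaw -64.0 Mz 0.0135 +- 0.0062 e7 [-0.14, -0.007, 0.059, -0.015, -0.036] F [2.82 4.48 2.12]
```

View pics/s4.png

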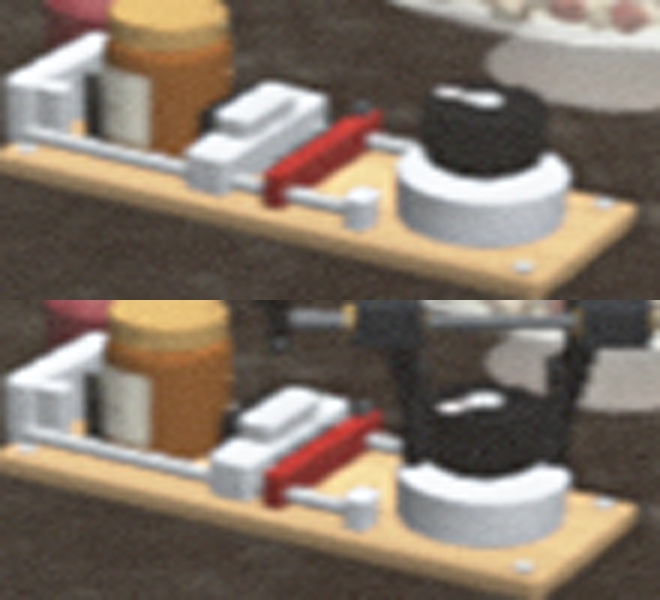

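Request:
{"method": "carry_out", "body": {"increments": [[0,0,0,0,-1],[0,0,0,0,-1],[0,0,0,0,-1],[0,0,0,0,-1],[0,0,0,0,-1],[0,0,0,-7,-1],[0,0,0,-14,-1],[0,0,0,-21,-1],[0,0,0,-28,-1],[0,0,0,-35,-1],[0,0,0,-42,-1],[0,0,0,-48,-1],[0,0,0,-48,-1]]}}

```text
time_s: 11.4
tool_pos: [0.4346, -0.1996, 0.2247]
tool_rot: [180.0, -0.0, -112.1]
force: [-0.6, -1.0, 0.2]
grip_width: 0.0868
```

```bash
python3 sense.py 4;python3 - <<'E'
from h import *
o=env.get_obs()
p,d=env.read_camera('wrist');save('w2.png',p)
a=np.load('scene0.npz')['p']
p,d=env.read_camera('scene')
C=lambda q:cv2.resize(q[240:300,310:420],None,fx=6,fy=5,interpolation=cv2.INTER_CUBIC)
save('s5.png',np.vstack([C(a),C(p)]))
E
```

```text
t 11.55 yaw -111.98 Mz 0.0127 +- 0.0085 e7 [-0.729, -0.251, -0.058, -0.0] F [-0.05 -0.32  0.27]
```

View pics/s5.png

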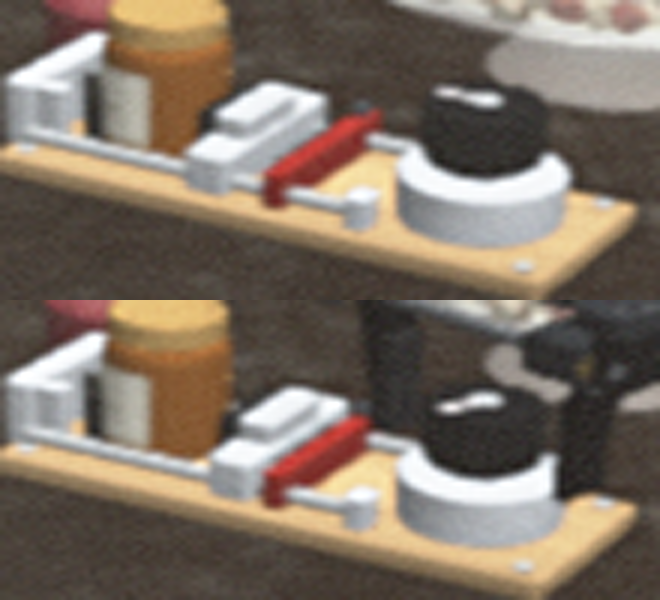

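View pics/w2.png

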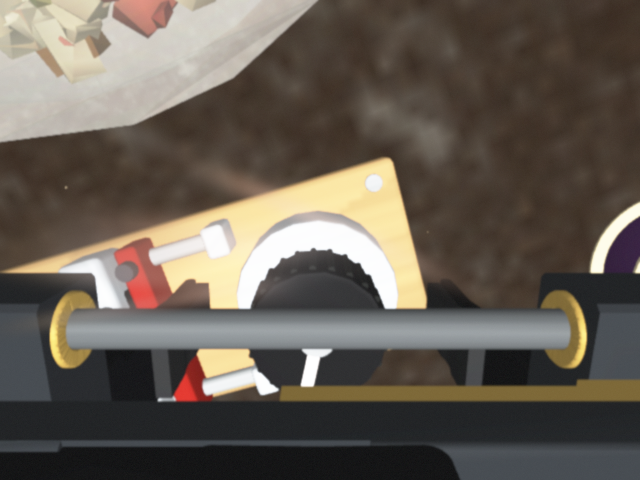

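The wrist view shows the white mark pointing at (305,380). That is about 55–60° anticlockwise from the start, with the jaw still a little short of the stop. I'll regrip and creep.

Request:
{"method": "carry_out", "body": {"grip_force": 42, "increments": [[0,0,0,0,1],[0,0,0,0,1],[0,0,0,0,1],[0,0,0,0,1],[0,0,0,0,1],[0,0,0,0,1],[0,0,0,0,1],[0,0,0,0,1],[0,0,0,1,1],[0,0,0,2,1],[0,0,0,2,1],[0,0,0,2,1]]}}

```text
time_s: 12.9
tool_pos: [0.4347, -0.1994, 0.2248]
tool_rot: [180.0, 0.0, -110.1]
force: [-0.3, 2.2, 0.4]
grip_width: 0.0471
```

```bash
python3 sense.py 6
```

```text
t 13.15 yaw -110.07 Mz 0.0451 +- 0.0051 e7 [-0.026, -0.036, -0.039, -0.04, -0.04, -0.04] F [0.57 2.22 0.02]
```

Request:
{"method": "carry_out", "body": {"increments": [[0,0,0,1,1],[0,0,0,2,1],[0,0,0,2,1]]}}

```text
time_s: 13.5
tool_pos: [0.4347, -0.1994, 0.2248]
tool_rot: [180.0, 0.0, -108.0]
force: [1.8, 1.9, 0.8]
grip_width: 0.0472
```

```bash
python3 sense.py 6
```

```text
t 13.75 yaw -108.06 Mz 0.0356 +- 0.0092 e7 [0.077, 0.003, -0.027, -0.036, -0.039, -0.04] F [0.87 2.93 0.74]
```

Request:
{"method": "carry_out", "body": {"increments": [[0,0,0,1,1],[0,0,0,2,1],[0,0,0,2,1]]}}

```text
time_s: 14.1
tool_pos: [0.4347, -0.1994, 0.2248]
tool_rot: [180.0, 0.0, -106.0]
force: [1.3, 3.7, 0.3]
grip_width: 0.0471
```

```bash
python3 sense.py 6
```

```text
t 14.35 yaw -106.07 Mz 0.0191 +- 0.0078 e7 [0.092, 0.017, -0.013, -0.023, -0.026, -0.027] F [1.57 3.52 0.6 ]
```

Request:
{"method": "carry_out", "body": {"increments": [[0,0,0,1,1],[0,0,0,1,1],[0,0,0,1,1]]}}

```text
time_s: 14.7
tool_pos: [0.4347, -0.1994, 0.2248]
tool_rot: [180.0, 0.0, -105.1]
force: [1.3, 4.5, 1.0]
grip_width: 0.0472
```

```bash
python3 sense.py 6
```

```text
t 14.95 yaw -105.08 Mz -0.0342 +- 0.0116 e7 [0.022, 0.014, 0.011, 0.011, 0.011, 0.011] F [1.58 4.84 1.12]
```

Request:
{"method": "carry_out", "body": {"increments": [[0,0,0,1,1],[0,0,0,1,1],[0,0,0,1,1]]}}

```text
time_s: 15.3
tool_pos: [0.4347, -0.1994, 0.2248]
tool_rot: [180.0, 0.0, -104.1]
force: [1.6, 4.7, 1.3]
grip_width: 0.0473
```

```bash
python3 sense.py 6
```

```text
t 15.55 yaw -104.08 Mz -0.0398 +- 0.0132 e7 [0.052, 0.049, 0.048, 0.049, 0.048, 0.049] F [1.8  4.65 0.71]
```

Request:
{"method": "carry_out", "body": {"increments": [[0,0,0,0.5,1],[0,0,0,1,1],[0,0,0,1,1]]}}

```text
time_s: 15.9
tool_pos: [0.4347, -0.1994, 0.2248]
tool_rot: [180.0, 0.0, -103.1]
force: [1.1, 4.6, 0.5]
grip_width: 0.0471
```

```bash
python3 sense.py 6
python3 - <<'E'
from h import *
p,d=env.read_camera('scene')
save('s6.png',cv2.resize(p[240:300,310:420],None,fx=7,fy=7,interpolation=cv2.INTER_CUBIC))
E
```

```text
t 16.15 yaw -103.09 Mz -0.0801 +- 0.0095 e7 [0.13, 0.095, 0.087, 0.086, 0.086, 0.086] F [1.54 4.76 0.5 ]
```

View pics/s6.png

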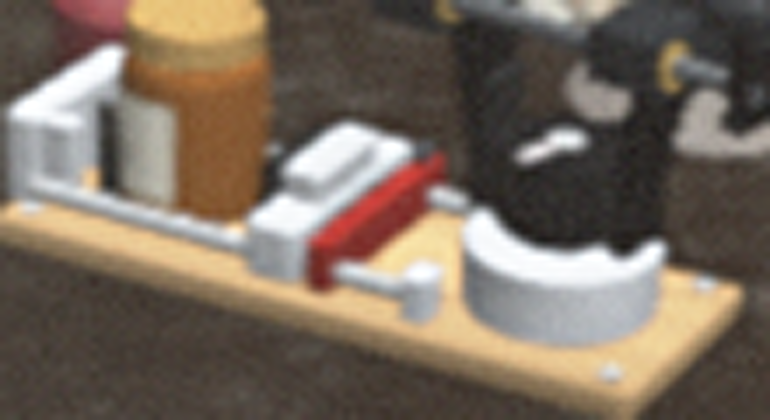

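Request:
{"method": "carry_out", "body": {"increments": [[0,0,0,0.3,1],[0,0,0,0.6,1],[0,0,0,0.6,1],[0,0,0,0.6,1]]}}

```text
time_s: 16.65
tool_pos: [0.4347, -0.1994, 0.2248]
tool_rot: [-180.0, 0.0, -102.5]
force: [1.2, 5.2, 1.0]
grip_width: 0.0474
```

```bash
python3 sense.py 6
```

```text
t 16.9 yaw -102.5 Mz -0.1075 +- 0.0121 e7 [0.109, 0.109, 0.109, 0.11, 0.109, 0.109] F [1.48 4.95 0.49]
```

Request:
{"method": "carry_out", "body": {"increments": [[0,0,0,0,-1],[0,0,0,0,-1],[0,0,0,0,-1],[0,0,0,0,-1],[0,0,0,0,-1],[0,0,0.03,0,-1],[0,0,0.07,0,-1],[0,0,0.11,8,-1],[0,0,0.14,16,-1],[0,0,0.16,24,-1],[0,0.02,0.16,32,-1],[0,0.05,0.16,40,-1],[0.01,0.08,0.16,48,-1],[0.01,0.11,0.16,56,-1],[0.01,0.144,0.16,64,-1],[0.012,0.144,0.16,72,-1],[0.012,0.144,0.16,80,-1],[0.012,0.144,0.16,88,-1],[0.012,0.144,0.16,96,-1],[0.012,0.144,0.16,97,-1]]}}

```text
time_s: 18.95
tool_pos: [0.4466, -0.0557, 0.3847]
tool_rot: [180.0, 0.0, -5.4]
force: [0.4, 0.2, -0.6]
grip_width: 0.0867
```

```bash
python3 st.py
python3 - <<'E'
from h import *
o=env.get_obs();p,d=env.read_camera('wrist');save('w3.png',p);w=world('wrist',d,o)
X,Y,Z=[w[...,i] for i in range(3)];hsv=cv2.cvtColor(p,cv2.COLOR_RGB2HSV)
def circ(name,w,m):
    if m.sum()<10: print(name,'few');return
    pts=w[m][:,:2].astype(np.float32);(c,r)=cv2.minEnclosingCircle(pts);print(name,m.sum(),np.round(c,4),round(r,4),w[m].mean(0).round(4))
circ('lid',w,(np.hypot(X-.447,Y+.055)<.045)&(Z>.08)&(Z<.1))
p,d=env.read_camera('top');w=world('top',d);X,Y,Z=[w[...,i] for i in range(3)];hsv=cv2.cvtColor(p,cv2.COLOR_RGB2HSV)
save('t3.png',cv2.resize(p[200:320,220:430],None,fx=3.8,fy=3.8,interpolation=cv2.INTER_CUBIC))
circ('lidtop',w,(np.hypot(X-.447,Y+.055)<.045)&(Z>.08)&(Z<.1))
E
```

```text
[ 0.4466 -0.0557  0.3847] [179.99   0.    -5.42] t 18.95 F [ 0.44  0.17 -0.6 ] M [-0.119  0.072  0.063] w 0.0867 q7 -6.2
lid 4122 [ 0.4487 -0.0554] 0.025 [ 0.449  -0.0541  0.0856]
lidtop few
```

View pics/w3.png

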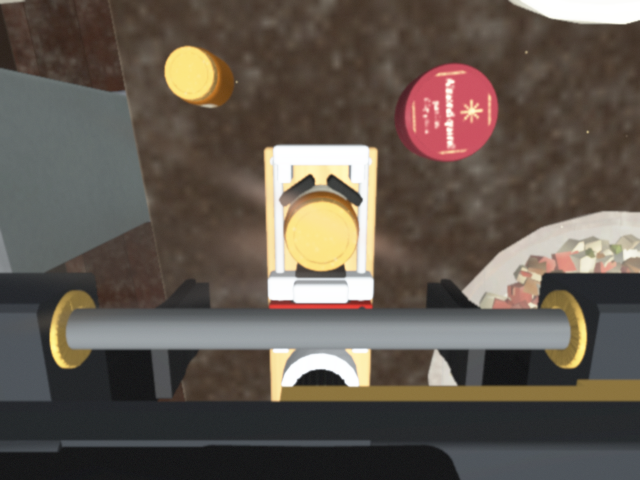

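View pics/t3.png

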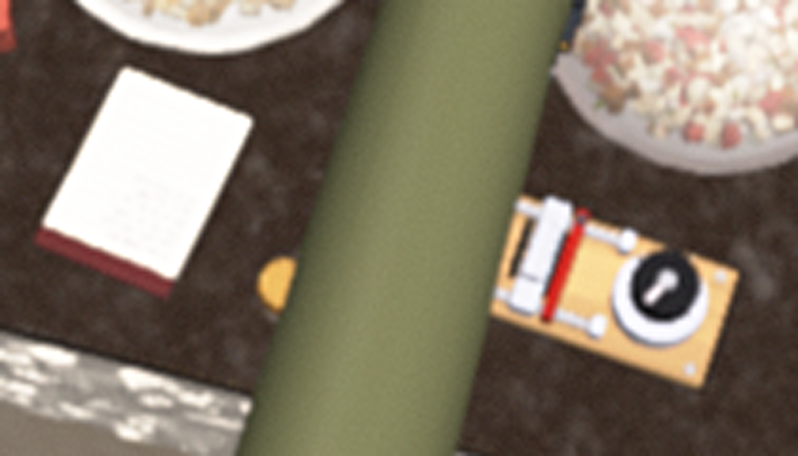

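The wrist view shows the target jar's lid at (320,231) and the jaw against the red stop at (320,303). The clamp is lined up with the tool, and the finger paths on either side of the jar are free. Next I go down and grip.

Request:
{"method": "carry_out", "body": {"grip_force": 20, "increments": [[0.001,0,-0.04,0,-1],[0.001,0,-0.08,0,-1],[0.001,0,-0.11,0,-1],[0.001,0,-0.13,0,-1],[0.001,0,-0.145,0,-1],[0.001,0,-0.157,0,-1],[0.001,0,-0.157,0,-1],[0.001,0,-0.157,0,1],[0.001,0,-0.157,0,1],[0.001,0,-0.157,0,1],[0.001,0,-0.157,0,1],[0.001,0,-0.157,0,1],[0.001,0,-0.157,0,1],[0.001,0,-0.157,0,1]]}}

```text
time_s: 20.45
tool_pos: [0.4484, -0.0557, 0.2283]
tool_rot: [180.0, -0.1, -5.5]
force: [2.3, -0.4, 1.6]
grip_width: 0.0521
```

```bash
python3 st.py
python3 - <<'E'
from h import *
p,d=env.read_camera('scene')
save('s7.png',cv2.resize(p[200:300,290:420],None,fx=6,fy=5,interpolation=cv2.INTER_CUBIC))
E
```

```text
[ 0.4484 -0.0557  0.2283] [ 1.80e+02 -1.40e-01 -5.49e+00] t 20.45 F [ 2.32 -0.45  1.63] M [-0.302 -0.469 -0.037] w 0.0521 q7 1.5
```

View pics/s7.png

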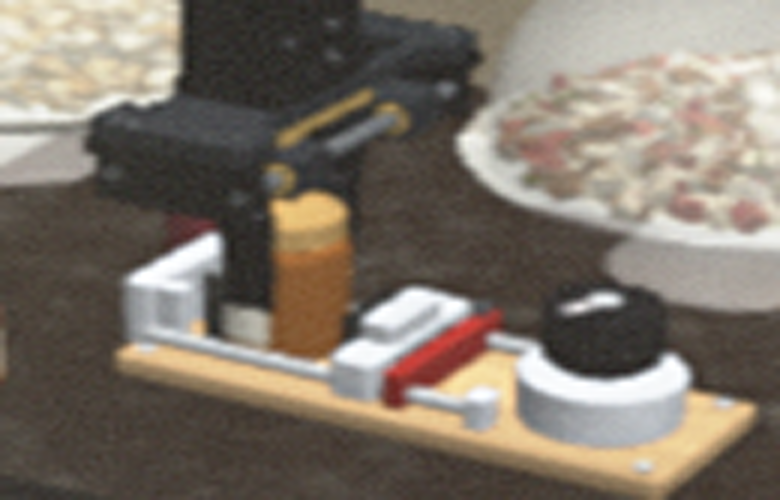

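Request:
{"method": "carry_out", "body": {"grip_force": 25, "increments": [[0,0,0,0,1],[0,0,0,0,1],[0,0,0.01,0,1],[0,0,0.025,0,1],[0,0,0.045,0,1],[0,0,0.065,0,1],[0,0,0.085,0,1],[0,0,0.1,0,1],[0,0,0.11,0,1],[0,0,0.11,0,1],[0,0,0.11,0,1]]}}

```text
time_s: 21.6
tool_pos: [0.4471, -0.0554, 0.337]
tool_rot: [180.0, 0.1, -5.5]
force: [0.6, 0.3, -2.3]
grip_width: 0.0521
```

```bash
python3 st.py
python3 - <<'E'
from h import *
p,d=env.read_camera('scene')
save('s8.png',cv2.resize(p[180:300,290:420],None,fx=6,fy=5,interpolation=cv2.INTER_CUBIC))
o=env.get_obs();p,d=env.read_camera('wrist');save('w4.png',p)
E
```

```text
[ 0.4471 -0.0554  0.337 ] [ 1.80e+02  1.10e-01 -5.47e+00] t 21.6 F [ 0.59  0.29 -2.32] M [-0.095  0.052  0.038] w 0.0521 q7 -4.8
```

View pics/s8.png

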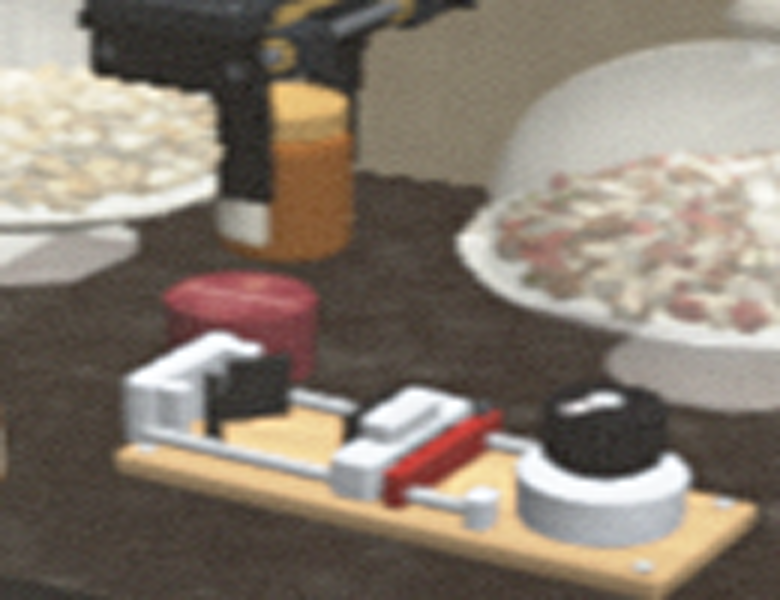

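View pics/w4.png

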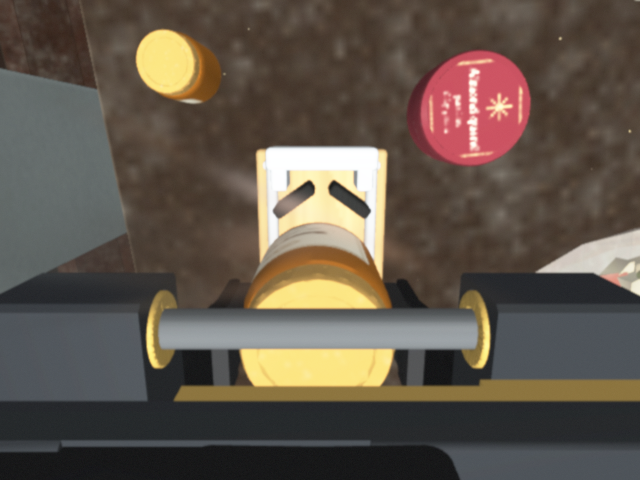

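The scene shows the jar hanging upright at (285,180), with the jaw still at the stop. I'll carry it over the pad and turn the gripper parallel to the counter edge.

Request:
{"method": "carry_out", "body": {"increments": [[0,0.01,0,5,1],[0,0.03,0,11,1],[0,0.05,0,17,1],[-0.01,0.075,0,23,1],[-0.01,0.1,0,30,1],[-0.01,0.125,0,37,1],[-0.01,0.15,0,44,1],[-0.01,0.175,0,51,1],[-0.012,0.2,0,58,1],[-0.012,0.22,0,65,1],[-0.012,0.233,0,72,1],[-0.012,0.24,0,79,1],[-0.012,0.24,0,86,1],[-0.012,0.24,0,92,1],[-0.012,0.24,0,95,1],[-0.012,0.24,0,95,1]]}}

```text
time_s: 23.3
tool_pos: [0.4354, 0.1844, 0.3367]
tool_rot: [-179.9, 0.1, 89.5]
force: [0.9, 0.1, -2.0]
grip_width: 0.0521
```

Request:
{"method": "carry_out", "body": {"increments": [[0,0,-0.015,0,1],[0,0,-0.035,0,1],[0,0,-0.055,0,1],[0,0,-0.075,0,1],[0,0,-0.09,0,1],[0,0,-0.1,0,1],[0,0,-0.106,0,1],[0,0,-0.106,0,1]]}}

```text
time_s: 24.1
tool_pos: [0.4354, 0.1844, 0.2311]
tool_rot: [-179.9, 0.1, 89.5]
force: [0.0, 0.5, -1.3]
grip_width: 0.0521
```

```bash
python3 st.py
python3 - <<'E'
from h import *
p,d=env.read_camera('scene')
save('s9.png',cv2.resize(p[180:300,180:330],None,fx=5,fy=4.8,interpolation=cv2.INTER_CUBIC))
p,d=env.read_camera('wrist');save('w5.png',p)
E
```

```text
[0.4354 0.1844 0.2311] [-1.7994e+02  5.0000e-02  8.9490e+01] t 24.1 F [ 0.02  0.52 -1.29] M [0.045 0.004 0.033] w 0.0521 q7 66.6
```

View pics/s9.png

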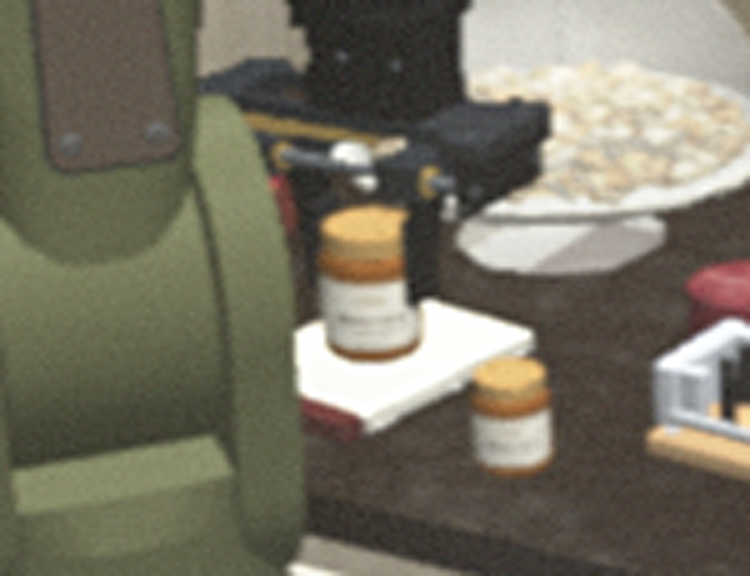

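View pics/w5.png

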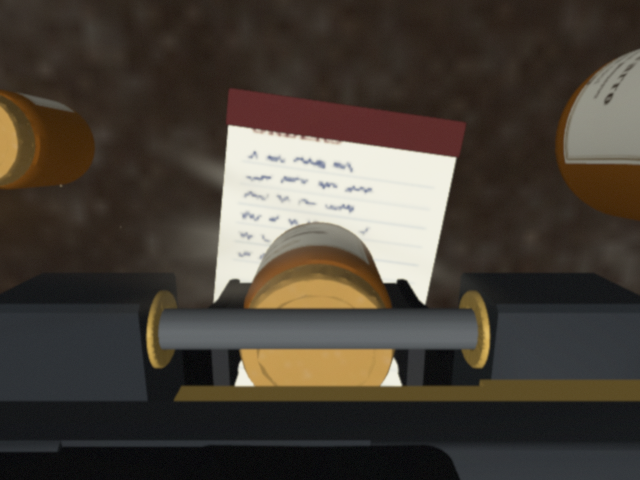

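The pictures show the jar just above the pad, upright and near the middle. The maroon binding strip on the near side shifts the pad's true centre about 6 mm towards the robot, so I'll correct for that and set the jar down.

Request:
{"method": "carry_out", "body": {"increments": [[-0.003,0,0,0,1],[-0.006,0,0,0,1],[-0.006,0,-0.001,0,1],[-0.006,0,-0.002,0,1],[-0.006,0,-0.003,0,1],[-0.006,0,-0.004,0,1],[-0.006,0,-0.004,0,1]]}}

```text
time_s: 24.9
tool_pos: [0.4296, 0.1844, 0.2276]
tool_rot: [-180.0, 0.0, 89.5]
force: [0.3, -0.8, -2.2]
grip_width: 0.0524
```

```bash
python3 sense.py 4;python3 st.py
```

```text
t 25.05 yaw 89.51 Mz 0.0332 +- 0.0111 e7 [0.006, 0.002, 0.001, 0.0] F [ 0.26 -0.16 -1.64]
[0.4297 0.1844 0.2278] [180.    -0.    89.51] t 25.1 F [-1.13 -0.5  -1.45] M [-0.004 -0.004 -0.033] w 0.0524 q7 66.1
```

Not in contact yet (still −1.6 N). I'll lower it in 1 mm steps.

Request:
{"method": "carry_out", "body": {"increments": [[0,0,-0.0005,0,1],[0,0,-0.001,0,1],[0,0,-0.001,0,1]]}}

```text
time_s: 25.4
tool_pos: [0.4299, 0.1845, 0.2273]
tool_rot: [180.0, -0.0, 89.5]
force: [-0.7, 0.1, 4.9]
grip_width: 0.0524
```

```bash
python3 sense.py 4;python3 st.py
```

```text
t 25.55 yaw 89.52 Mz -0.0393 +- 0.0112 e7 [0.022, 0.021, 0.02, 0.02] F [-1.4  -0.89  5.11]
[0.4299 0.1845 0.2273] [ 1.7998e+02 -2.0000e-02  8.9510e+01] t 25.6 F [-1.84 -0.85  5.21] M [-0.314  0.422 -0.003] w 0.0523 q7 66.2
```

Request:
{"method": "carry_out", "body": {"increments": [[0,0,-0.0005,0,1],[0,0,-0.001,0,1],[0,0,-0.001,0,1]]}}

```text
time_s: 25.9
tool_pos: [0.4301, 0.1845, 0.2272]
tool_rot: [180.0, -0.0, 89.5]
force: [-4.0, -2.3, 14.3]
grip_width: 0.0519
```

```bash
python3 sense.py 4;python3 st.py
```

```text
t 26.05 yaw 89.51 Mz -0.0446 +- 0.0035 e7 [0.034, 0.032, 0.031, 0.031] F [-4.39 -2.1  14.12]
[0.4301 0.1845 0.2272] [ 1.7999e+02 -4.0000e-02  8.9520e+01] t 26.1 F [-3.68 -1.4  13.93] M [-0.708  1.046 -0.034] w 0.0523 q7 66.2
```

It's on the pad. I'll ease off 1.5 mm, then release and retreat.

Request:
{"method": "carry_out", "body": {"increments": [[0,0,0.001,0,1],[0,0,0.0015,0,0.1],[0,0,0.0015,0,-0.4],[0,0,0.0015,0,-1],[0,0,0.0015,0,-1],[0,0,0.0015,0,-1],[0,0,0.0015,0,-1],[0,0,0.015,0,-1],[0,0,0.04,0,-1],[0,0,0.07,0,-1],[0,0,0.11,0,-1],[0,0,0.15,0,-1],[0,0.04,0.18,0,-1],[0,0.08,0.2,0,-1],[0,0.12,0.2,0,-1],[0,0.16,0.2,0,-1],[0,0.2,0.2,0,-1],[0,0.2,0.2,0,-1]]}}

```text
time_s: 27.9
tool_pos: [0.4271, 0.3906, 0.4245]
tool_rot: [-179.9, -0.1, 90.0]
force: [0.1, -0.5, -0.1]
grip_width: 0.0869
```

```bash
python3 st.py
python3 - <<'E'
from h import *
C=lambda q:cv2.resize(q,None,fx=3.2,fy=3.2,interpolation=cv2.INTER_CUBIC)
for n in ['top','scene']:
    p,d=env.read_camera(n);w=world(n,d);X,Y,Z=[w[...,i] for i in range(3)]
    hsv=cv2.cvtColor(p,cv2.COLOR_RGB2HSV)
    save(n+'9.png',C(p[190:320,190:430] if n=='top' else p[190:310,200:440]))
    m=(np.hypot(X-.43,Y-.185)<.06)&(Z>.078)&(Z<.1)
    if m.sum(): print(n,'lid',m.sum(),cv2.minEnclosingCircle(w[m][:,:2].astype(np.float32)),Z[m].mean(),Z[m].std())
    m=(np.hypot(X-.548,Y-.016)<.06)&(Z>.036)&(Z<.05)
    if m.sum(): print(n,'tin',cv2.minEnclosingCircle(w[m][:,:2].astype(np.float32)))
E
```

```text
[0.4271 0.3906 0.4245] [-1.7991e+02 -7.0000e-02  9.0000e+01] t 27.9 F [ 0.05 -0.54 -0.08] M [ 0.001  0.026 -0.039] w 0.0869 q7 47.4
top lid 250 ((0.4237314760684967, 0.18244081735610962), 0.026057889685034752) 0.0842305069469514 0.0028920278869351934
top tin ((0.5492348074913025, 0.01500640343874693), 0.0357673205435276)
scene lid 149 ((0.41830143332481384, 0.18547022342681885), 0.02703693136572838) 0.08349982935734551 0.002209034649015065
scene tin ((0.5470845699310303, 0.019875118508934975), 0.038944315165281296)
```

View pics/top9.png

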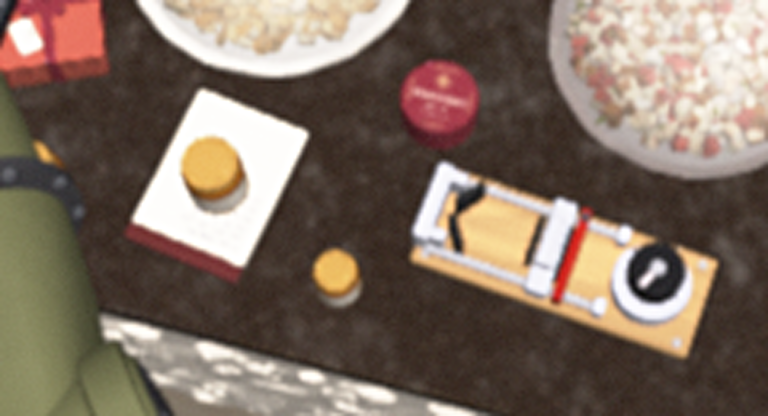

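View pics/scene9.png

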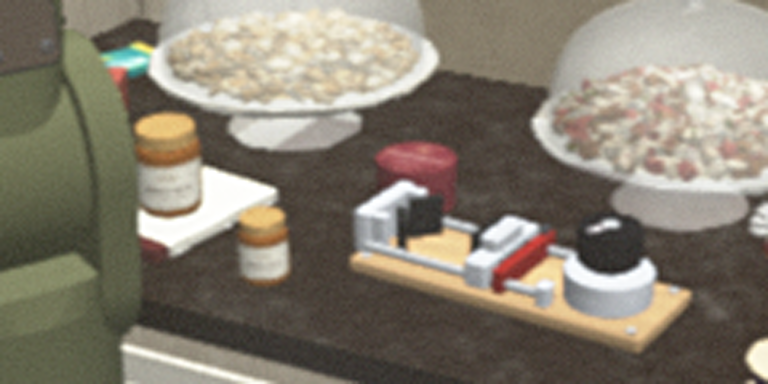

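The top view shows the jar at (213,170) on the pad, and the scene view shows it upright at (168,165). The jaw is at the stop and the tin has not moved. The lid position measures a few mm off, so I'll check tilt and rest.

Run:
```python
from h import *
def tilt(w,x,y,z0):
    X,Y,Z=[w[...,i] for i in range(3)]
    m=(np.hypot(X-x,Y-y)<.018)&(Z>z0)
    P=w[m];c=np.median(P,0)
    A=np.c_[P[:,:2]-c[:2],np.ones(len(P))]
    for _ in range(5):
        s,*_r=np.linalg.lstsq(A,P[:,2],rcond=None);r=P[:,2]-A@s;k=abs(r)<2.0*r.std()+1e-6;P=P[k];A=A[k]
    return s.round(3),len(P),c.round(4),r.std().round(4)
ds={'top':[],'scene':[]}
for n in ds:
    for i in range(8):
        p,d=env.read_camera(n);ds[n].append(d)
    w=world(n,np.median(ds[n],0))
    f=np.load(n+'0.npz')['w']
    print(n,'now',tilt(w,.424,.183,.078),'clamp before',tilt(f,.447,-.055,.078),'small',tilt(w,.367,.058,.044))
    X,Y,Z=[w[...,i] for i in range(3)]
    for z0 in [.015,.03,.045,.06,.072]:
        for nm,ww,(cx,cy) in [('now',w,(.43,.185)),('before',f,(.447,-.055))]:
            m=(np.hypot(ww[...,0]-cx,ww[...,1]-cy)<.045)&(ww[...,2]>z0)&(ww[...,2]<z0+.012)
            if m.sum()>5 : print(n,nm,z0,m.sum(),ww[m].mean(0).round(4),ww[m].min(0).round(4)[:2])
```

```text
top now (array([ 0.077, -0.015,  0.084]), 122, array([0.4239, 0.1831, 0.0844]), np.float64(0.0011)) clamp before (array([-0.058,  0.035,  0.085]), 125, array([ 0.446 , -0.0555,  0.0855]), np.float64(0.0029)) small (array([0.046, 0.035, 0.052]), 109, array([0.3681, 0.0583, 0.0521]), np.float64(0.001))
top now 0.015 20 [0.4079 0.1699 0.0215] [0.3998 0.1556]
top before 0.015 117 [ 0.4291 -0.0513  0.0213] [ 0.4073 -0.09  ]
top now 0.03 28 [0.4101 0.169  0.0358] [0.3989 0.1561]
top before 0.03 77 [ 0.4354 -0.0595  0.036 ] [ 0.4169 -0.0944]
top now 0.045 27 [0.4078 0.1698 0.0508] [0.3983 0.1557]
top before 0.045 108 [ 0.4404 -0.0599  0.0489] [ 0.4192 -0.0999]
top now 0.06 58 [0.4121 0.1715 0.0661] [0.3979 0.1563]
top before 0.06 56 [ 0.4322 -0.0596  0.0663] [ 0.4203 -0.0825]
top now 0.072 108 [0.4162 0.1809 0.0816] [0.4001 0.1585]
top before 0.072 112 [ 0.4453 -0.0559  0.0806] [ 0.4203 -0.0808]
scene now (array([0.064, 0.009, 0.084]), 54, array([0.4254, 0.1832, 0.0843]), np.float64(0.0004)) clamp before (array([-0.013, -0.009,  0.086]), 57, array([ 0.4487, -0.0541,  0.0856]), np.float64(0.0008)) small (array([0.081, 0.016, 0.051]), 78, array([0.3624, 0.0573, 0.0516]), np.float64(0.0008))
scene now 0.015 78 [0.4083 0.1718 0.0215] [0.3973 0.1573]
scene before 0.015 117 [ 0.4176 -0.0517  0.0218] [ 0.4052 -0.0783]
scene now 0.03 81 [0.4082 0.1715 0.0361] [0.3966 0.1578]
scene before 0.03 115 [ 0.4238 -0.0552  0.0362] [ 0.4145 -0.0933]
scene now 0.045 82 [0.4065 0.1722 0.051 ] [0.3962 0.157 ]
scene before 0.045 136 [ 0.4313 -0.0634  0.0499] [ 0.4161 -0.0995]
scene now 0.06 98 [0.4083 0.1727 0.0661] [0.3952 0.1573]
scene before 0.06 108 [ 0.4296 -0.0616  0.0662] [ 0.4173 -0.0813]
scene now 0.072 105 [0.4088 0.1776 0.0797] [0.3976 0.1599]
scene before 0.072 98 [ 0.4335 -0.0612  0.0783] [ 0.4206 -0.0789]
```

```bash
python3 st.py; python3 -c "
from cell import env
print(env.sign_off())"
```

```text
[0.4297 0.3845 0.4258] [180.    -0.    89.52] t 28.8 F [ 0.62 -0.32  0.38] M [0.054 0.057 0.015] w 0.087 q7 47.4
the job is handed in; nothing more can be done
None
```

I broke the knob loose and turned it in two grips until the jaw pressed on the red stop. I then lifted the middle-sized honey jar out, stood it on the order pad, and handed the job in at 28.8 s.

**Jaw force:** the joint torque rose steadily over the last few degrees. My estimate of the force is 6–16 N, most likely about 14 N. The knob's friction blurs this, and the wrist's own moment reading was too noisy to narrow it. In the last pictures the jaw is against the stop.

**Jar position:** the jar is at about (0.424, 0.183), roughly 6 mm from the pad's estimated centre of (0.430, 0.185). Its side wall measured vertical.

**Disagreement:** a plane fitted to the lid showed a slope of about 0.07. The same fit gave 0.06–0.08 on the small jar I never moved, so I took it as camera bias.

**Other goods:** the red tin measured unmoved to within a few mm. I did not measure the bell, cone or purple jar again after the moves, but the arm did not go near them. The gripper is open, up and clear of everything.

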